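# Seat an ice screw in the sharpening jig and snap the toggle clamp shut

## Task

Set the titanium ice screw up for sharpening without picking anything up: with the fingertips push on its tail so that it slides along the two black V-blocks until its teeth are fully home against the steel stop of the jig, then push the red handle of the toggle clamp over and down, past centre, until it snaps shut and the rubber pad holds the screw there. The screw must not be lifted out of its V-blocks or carried, and the file, pulley, carabiner, headlamp, jar and oil bottle stay where they are.

Things in the scene. Friction and masses are not known exactly. Their poses are not given: they have to be found in the camera images.
- jig: Sharpening jig fixed to the bench: 12 mm plate (x -50..125, y -41..146 mm), two black V-blocks (x -35 and 47, tops at z 63 mm), steel stop, toggle clamp. Origin on the bench under the screw's axis; x along it towards the stop, y towards the clamp, z up; screw axis at z 60 mm. Clamp: x -2..42, y 48..140, up to z 130 mm; its raised arm and pad reach z 175 mm at y 0..75 mm
- stop (a point): Centre of the face of the steel stop that the teeth must meet, at the height of the screw's axis (jig frame: 115, 0, 60 mm). The stop is 40 mm wide and reaches 3 mm above the axis. Axes as jig; the face looks along -x
- ice_screw: Titanium ice screw, 184 mm long, about 140 g: 17 mm tube, 21 mm thread on its front 85 mm, 4 teeth in front, at the tail a round flat hub 28 mm thick, 14 mm long, and a yellow hanger plate (34 mm wide) hanging 47 mm below the axis. Loose in the V-blocks, teeth 15 to 38 mm short of the stop; slides with under 3 N. Origin on the axis at the tooth tips, x out of the teeth
- screw_tip (a point): Point on the screw's axis in the plane of its tooth tips
- screw_tail (a point): Centre of the flat tail face of the screw's hub, 184 mm behind the tips: the place to push, along the jig's x. The hub's rim is 14 mm around it
- clamp_handle (a joint): Angle of the clamp's handle, rad: 0 open at the start (standing up, leaning 8 degrees to the screw), grows as it swings over and down to the jig's +y; 1.71 = dead centre (level), 1.885 = shut stop (10 degrees below level). From about 1.3 the sprung pad presses on the screw and the grip resists with about 3 N and springs back; past 1.71 it snaps to the stop. Stays open or shut if left alone
- handle_pivot (a point): Axis of the handle's hinge, parallel to the jig's x, at 20, 116.5, 121.5 mm in the jig frame
- handle_grip (a point): Point on the centre line of the red round grip (15 mm thick), 85 mm from the hinge axis; the grip runs from 37 to 125 mm from that axis. Open, this point stands 84 mm above the hinge; shut, it lies 84 mm to the jig's +y and 15 mm lower than the hinge. Push on the side facing the screw, which becomes the upper side
- clamp_pad: Black rubber pad, 16 mm across, under the tip of the clamp's steel arm, sprung (about 5 N per mm); origin at the centre of its underside. Shut, it presses on the top of the screw's tube at x = 20 mm of the jig frame
- file: Flat hand file with a wooden handle, 225 mm long, 23 mm high, lying beside the jig on the side away from the clamp; origin on the bench under its middle, x towards the blade tip. Leave alone
- pulley: Silver aluminium pulley lying flat, 80 x 52 x 30 mm, on the bench on the clamp's side; origin on the bench under its wheel. Leave alone
- carabiner: Orange carabiner lying flat, 100 x 60 x 10 mm; origin on the bench under its middle. Leave alone
- headlamp: Black plastic headlamp without its strap, 47 x 70 x 49 mm; origin on the bench under it. Leave alone
- jar: Empty glass jar with a steel twist cap, 72 mm across, 95 mm high; origin at the centre of its underside. Leave alone
- oil: White plastic oil bottle with a red cap, 40 mm across, 110 mm high; origin at the centre of its underside. Leave alone
Things that resemble listed ones, but are neither listed nor needed, are in the scene too. What is shaped like the ice_screw but brown or turquoise is not meant.

How it is judged:
By the outcome, as a careful person would: the job done as asked, in the order asked, and still so for the second after the job is handed in, with the robot touching nothing.
It also fails if it takes over 54 s, if anything falls off the work surface, if the arm or the gripper's body presses on something with over 40 N, if the wrist force passes 120 N, or if a joint passes its speed limit or range.

## Robot

A 6-joint arm with a two-finger parallel gripper is mounted at the origin on the work surface. World frame = base frame: x ahead of the robot, y to its left, z up, the work surface at z = 0. Lengths are in m, angles in rad, forces in N, time in s.
With the tool pointing down it reaches from about 0.35 to 0.725 m from the base axis. Payload 6 kg.
Tool frame: the origin (TCP) lies at the very end of the fingers, on their centre line; the grasp point (between the pads) lies 19 mm behind it; z points along the fingers, y is the line along which they close (so a half turn about z gives the same grasp; the last joint's range is limited). The gripper opens to 85 mm and grips with 20 to 120 N. Pads are 22 mm wide; open, the fingers measure 114 mm over their backs; the gripper's body (76 mm by 85 mm) begins 54 mm behind the grasp point. The pads swing forward as they close: fully open they stand 13 mm farther back than shut.
Start: joints at [0.334, 0.04, 0.085, 0, -1.615, -0.334], TCP at [0.6, 0, 0.231] pointing down, gripper open.
Joint ranges: [-2.56, 2.56], [-1.29, 2.01], [-1.08, 1.49], [-3.29, 1.98], [-2.81, -0.18], [-2.99, 2.99]. Speed limits (rad/s): [2.57, 2.57, 3.01, 3.14, 3.14, 3.14].

## Interface

Orientations are given as a 3x3 rotation matrix whose columns are the frame's x, y, z axes.
In Python, from station import * gives the robot as it stands.
- The arm moves only by the tool jog_arm, never from a script. Its argument "commands" is a list of rows, each an object with "travel": the shift along the tool's x, y, z in cm, a list of three; "roll": the turn about the tool's z in rad. A call has 1 to 5 rows; each row shifts and turns the commanded pose from where the row before left it, along the tool's axes as they then stand; what a row does not reach is not made up. A row lasts 1/8 s, in which the tool goes at most 62.5 mm and 10.7 degrees, less where a joint would pass 70% of its speed; a pose out of reach is approached as far as the arm can. A call is refused whole if a number of a shift passes 6.25 or a number of a turn 0.188, either way. A call with a gripper value outside its range is refused whole. "jaw" is the closure, from -1 (fully open) to 1 (shut), so that 0 is half open, set as the call begins (left out, the last holds). The fingers move at their own pace and stop on an object; "grip_force" is the grip in N (left out, the last holds). Time passes only in rows, so rows that do not move let the fingers close. It gives the time, the measured TCP pose, the force, the opening and the grip force at its end, in the units of the state.
- observe(): the state, without advancing time (a new reading comes with each control period).
- camera(name): name is "scene" or "side" or "wrist"; returns (picture, depth): 480x640x3 uint8, red, green, blue; 480x640 float32, m along the optical axis (not along the pixel's ray), 0 where there is no reading.
- camera_model(name): a dict with "mtx" (3x3 intrinsics, pixels), "k1" (the pictures are not rectified: a ray, as slopes to the right and down, at radius r is drawn at 1 + k1 r^2 times it, then the intrinsics apply), "extrinsics" (4x4, takes a point from camera to world coordinates). Camera axes: x right, y down, z forward; pixel columns grow to the right and rows downward; lengths in m; the calibration is good to about 2 mm. A picture is of the moment at which its call begins: read the wrist's pose just before it. camera_model takes no time and is no camera call; for the wrist camera it gives the pose at the moment of the call.
- hand_in(): hands the job in; it is judged then, once.
The state is a dict: "t": time; "joint_pos": joint angles; "dq": joint speeds; "joint_torque": joint torques, N m; "ee_pos": TCP position; "ee_rot": TCP orientation; "ft_force": force on the tool from outside, world axes, zero at the start; "ft_torque": the same for the moment, N m; "gripper_width": opening from 0.0 (shut) to 1.0 (fully open); "finger_force": force on a finger pad.
Only numpy, scipy, OpenCV 4.12 (cv2) and the standard library are available. Lean on these libraries where they do the work, as an engineer would, in place of code of your own. Each camera call takes 0.05 s, during which the arm holds its last target. There are 200 camera calls.

## Working session

There is one attempt and no reset: what is moved stays moved. The work goes in short steps, Python scripts to look and compute and a tool call to move; the robot and the scene stay as the last step left them, time stands still between calls to the robot, and variables do not carry over. Pictures are saved under pics/ and viewed, at most 10 in all, crops included, and the job is handed in when it is done.

Besides the shell and the picture viewer there is one more tool, called as name([rows], argument=value, ...), one row to a line, values as JSON. jog_arm: Moves the arm, as the interface text tells. Its arguments: {"type":"object","properties":{"commands":{"type":"array","items":{"type":"object","properties":{"travel":{"type":"array","items":{"type":"number"}},"roll":{"type":"number"}}}},"jaw":{"type":"number"},"grip_force":{"type":"number"}},"required":["commands"]}

```bash
mkdir -p pics && cat > h.py <<'E'
from station import *
import numpy as np, cv2
def pts(name, depth, m=None):
    m=m or camera_model(name); K=np.array(m["mtx"]); T=np.array(m["extrinsics"])
    v,u=np.mgrid[0:480,0:640].astype(np.float32)
    D=np.array([m["k1"],0,0,0,0])
    n=cv2.undistortPoints(np.stack([u.ravel(),v.ravel()],1)[:,None].astype(np.float64),K,D).reshape(480,640,2)
    P=np.dstack([n[...,0]*depth,n[...,1]*depth,depth])
    return P@T[:3,:3].T+T[:3,3]
def snap(name,tag):
    m=camera_model(name); p,d=camera(name)
    cv2.imwrite(f"pics/{tag}.png",p[...,::-1]); np.savez(f"{tag}.npz",p=p,d=d,P=pts(name,d,m))
    return p,d,m
E
python3 - <<'E'
from h import *
for c in("scene","side"):
    p,d,m=snap(c,c+"0"); print(c,np.round(m["mtx"],1).tolist(),m["k1"],np.round(m["extrinsics"],3).tolist())
print(observe())
E
```

```text
scene [[448.8, 0.0, 316.6], [0.0, 448.8, 235.9], [0.0, 0.0, 1.0]] -0.06211162323934958 [[0.535, 0.542, -0.648, 1.283], [0.845, -0.358, 0.397, -0.565], [-0.017, -0.76, -0.649, 0.927], [0.0, 0.0, 0.0, 1.0]]
side [[492.7, 0.0, 323.0], [0.0, 492.7, 239.1], [0.0, 0.0, 1.0]] 0.02394097370615194 [[-0.987, -0.128, 0.098, 0.341], [-0.16, 0.719, -0.677, 0.855], [0.016, -0.683, -0.73, 1.156], [0.0, 0.0, 0.0, 1.0]]
{'t': 0.1, 'joint_pos': array([ 3.33713865e-01,  4.07398080e-02,  8.39033041e-02, -4.08352916e-04,
       -1.61554673e+00, -3.33666470e-01]), 'dq': array([ 0.00059179, -0.00182552,  0.00328693,  0.00114877,  0.00064898,
        0.00010627]), 'joint_torque': array([-5.15327309e-03, -3.69345725e+01,  3.48282552e+01,  6.95181236e+00,
       -4.58455834e-03,  1.14540936e-05]), 'ee_pos': array([5.99685495e-01, 7.51767235e-05, 2.30381443e-01]), 'ee_rot': array([[ 6.54489940e-05, -9.99998665e-01, -1.63298737e-03],
       [-9.99999989e-01, -6.52296719e-05, -1.34360215e-04],
       [ 1.34253516e-04,  1.63299615e-03, -9.99998658e-01]]), 'ft_force': array([-0.28604128,  0.09137157, -1.07658021]), 'ft_torque': array([0.03572209, 0.02254048, 0.02327143]), 'finger_force': 0.0, 'gripper_width': 0.999943778673365}
```

View pics/scene0.png

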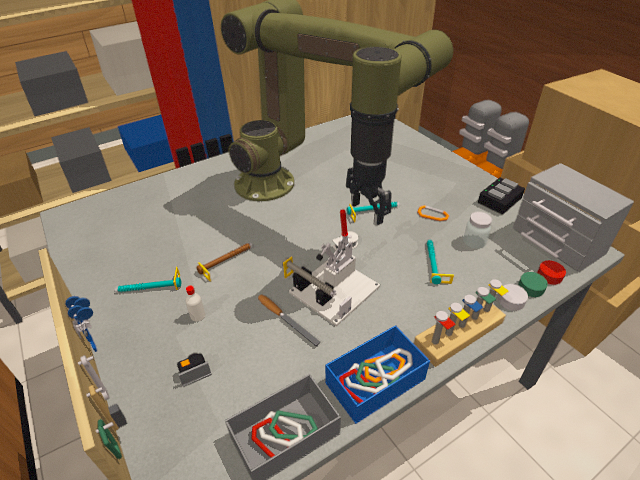

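View pics/side0.png

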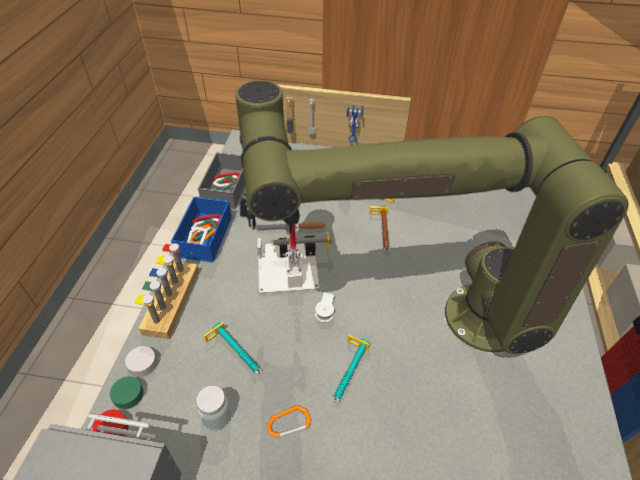

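The ice screw candidates in the scene view are grey with a yellow hanger, lying in the jig V-blocks (tail ~(288,268)), turquoise (150,285), brown (225,260), turquoise (372,210) and turquoise (437,262). By description I choose the grey one in the jig. The clamp's red handle is at (344,222). Next I take a close crop and measure the jig.

```bash
python3 - <<'E'
from h import *
s=np.load("scene0.npz");p,P=s["p"],s["P"]
cv2.imwrite("pics/crop0.png",cv2.resize(p[195:335,250:400,::-1],None,fx=4,fy=4,interpolation=cv2.INTER_CUBIC))
for c in("scene","side"):
    s=np.load(c+"0.npz");p,P=s["p"],s["P"];hsv=cv2.cvtColor(p,cv2.COLOR_RGB2HSV)
    box=(P[...,0]>.35)&(P[...,0]<.8)&(P[...,1]>-.25)&(P[...,1]<.2)&(P[...,2]>-.02)
    print(c,"bench z",np.median(P[...,2][box&(P[...,2]<.006)]))
    m=box&(P[...,2]>.007)&(P[...,2]<.017)&(hsv[...,1]<50)&(hsv[...,2]>130)
    m=cv2.morphologyEx(m.astype(np.uint8),cv2.MORPH_OPEN,np.ones((3,3)))
    n,l,st,_=cv2.connectedComponentsWithStats(m); k=1+np.argsort(-st[1:,4])[:4]
    for i in k:
        q=P[l==i]; print(" comp",st[i],q.mean(0).round(3))
    q=P[(m>0)][:,:2]; print(" plate rect all",cv2.minAreaRect((q*1000).astype(np.float32)))
    i=k[0];print(" plate rect big",cv2.minAreaRect((P[l==i][:,:2]*1000).astype(np.float32)))
    red=box&((hsv[...,0]<8)|(hsv[...,0]>172))&(hsv[...,1]>150)&(P[...,2]>.1)
    q=P[red]; print(" red",len(q),q.min(0).round(3),q.max(0).round(3))
    if len(q)>10:
        for z in np.arange(.12,.27,.02):
            w=q[abs(q[:,2]-z)<.01]
            if len(w):print("   ",round(z,2),len(w),np.median(w,0).round(4))
    y=box&(hsv[...,0]>20)&(hsv[...,0]<34)&(hsv[...,1]>130)&(P[...,2]>.02)
    q=P[y]; print(" yellow",len(q)); 
    if len(q)>5: print(np.percentile(q,[5,50,95],axis=0).round(4))
E
```

```text
scene bench z 0.0011349311921500238
 comp [ 292  270   87   54 1620] [ 0.611 -0.084  0.013]
 comp [313 264  12  16 118] [ 0.508 -0.085  0.014]
 plate rect all ((580.5162353515625, -81.61956787109375), (179.24673461914062, 190.27523803710938), 15.167628288269043)
 plate rect big ((586.7268676757812, -79.3670654296875), (164.19281005859375, 191.9616241455078), 13.886628150939941)
 red 137 [ 0.548 -0.048  0.157] [ 0.56  -0.022  0.248]
    0.16 19 [ 0.5538 -0.033   0.1629]
    0.18 28 [ 0.5547 -0.0348  0.1786]
    0.2 33 [ 0.5543 -0.0376  0.1986]
    0.22 27 [ 0.556  -0.0404  0.2216]
    0.24 30 [ 0.5554 -0.0427  0.2392]
 yellow 227
[[ 0.3684 -0.1794  0.0235]
 [ 0.5956 -0.036   0.0696]
 [ 0.7253  0.1884  0.622 ]]
side bench z 0.001119887504104522
 comp [ 258  244   39   49 1021] [ 0.622 -0.046  0.013]
 comp [298 244  20  46 459] [ 0.521 -0.076  0.013]
 plate rect all ((584.1826782226562, -79.0279541015625), (174.27825927734375, 192.87648010253906), 13.944385528564453)
 plate rect big ((615.4779663085938, -71.37683868408203), (110.03060913085938, 193.073974609375), 14.30947208404541)
 red 95 [ 0.542 -0.038  0.16 ] [0.558 0.01  0.289]
    0.16 15 [ 0.5494 -0.0224  0.1659]
    0.18 22 [ 0.5502 -0.0242  0.1798]
    0.2 28 [ 0.5516 -0.026   0.1991]
    0.22 22 [ 0.5496 -0.0296  0.2171]
    0.24 7 [ 0.5496 -0.0348  0.2351]
 yellow 85
[[ 0.3569 -0.1552  0.0249]
 [ 0.4766  0.1509  0.0347]
 [ 0.7308  0.1953  0.0755]]
```

View pics/crop0.png

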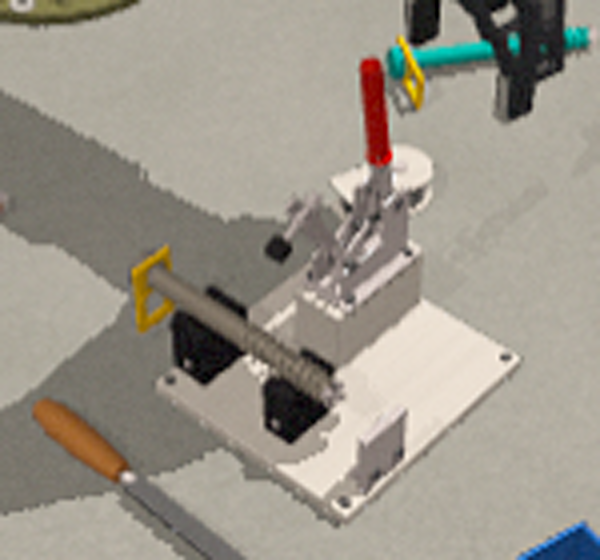

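The crop shows a grey tube with a thread and a yellow hanger, lying in the V-blocks: the right screw (tail at scene ~(288,268), teeth at ~(334,292)). The stop is at ~(345,305) and the red handle at ~(343,222). I now refine the jig frame and the tail position, and compute the moves.

```bash
cat >> h.py <<'E'
YAW=np.radians(14.0); O=np.array([.5595,-.1395,0])
def R(y=YAW): return np.array([[np.cos(y),-np.sin(y),0],[np.sin(y),np.cos(y),0],[0,0,1]])
def toj(P): return (P-O)@R()*1000
def tow(j): return R()@(np.array(j)/1000)+O
E
python3 - <<'E'
from h import *
for c in("scene","side"):
    s=np.load(c+"0.npz");p=s["p"];J=toj(s["P"].astype(float));hsv=cv2.cvtColor(p,cv2.COLOR_RGB2HSV)
    x,y,z=J[...,0],J[...,1],J[...,2]
    yel=(hsv[...,0]>20)&(hsv[...,0]<34)&(hsv[...,1]>130)
    a=(abs(y)<50)&(z>5)&(z<110)&(x<-55)&(x>-170)
    q=J[a&yel]; print(c,"hanger",len(q), np.percentile(q,[2,50,98],axis=0).round(1).tolist() if len(q)>3 else "")
    for lo in range(-170,-55,6):
        q=J[a&(x>=lo)&(x<lo+6)]
        if len(q): print("  x",lo,len(q),"y",q[:,1].min().round(),q[:,1].max().round(),"z",q[:,2].min().round(),q[:,2].max().round())
    t=(abs(y)<16)&(z>62)&(z<76)&(x>-70)&(x<80)
    for lo in range(-70,110,20):
        q=J[t&(x>=lo)&(x<lo+20)]
        if len(q): i=q[:,2]>np.percentile(q[:,2],70); print("  tube",lo,len(q),q[i].mean(0).round(1),np.percentile(q[:,1],[5,95]).round(1))
    st=(abs(y)<28)&(z>25)&(z<75)&(x>95)&(x<135)
    q=J[st]; print("  stop",len(q),np.percentile(q,[3,50,97],axis=0).round(1).tolist() if len(q) else "")
    tip=J[(abs(y)<13)&(z>52)&(z<76)&(x>20)&(x<105)]; print("  tip max x",np.sort(tip[:,0])[-8:].round(1))
E
```

```text
scene hanger 94 [[-92.5, -20.1, 15.9], [-90.1, -10.9, 53.0], [-86.7, 13.0, 77.3]]
  x -170 2 y -17.0 36.0 z 5.0 6.0
  x -164 2 y -17.0 28.0 z 5.0 6.0
  x -158 1 y -4.0 -4.0 z 6.0 6.0
  x -140 1 y -29.0 -29.0 z 6.0 6.0
  x -134 1 y -34.0 -34.0 z 5.0 5.0
  x -128 1 y -6.0 -6.0 z 5.0 5.0
  x -110 1 y -36.0 -36.0 z 6.0 6.0
  x -104 14 y -48.0 4.0 z 5.0 78.0
  x -98 16 y -20.0 8.0 z 16.0 78.0
  x -92 100 y -21.0 15.0 z 15.0 78.0
  x -86 11 y -11.0 2.0 z 62.0 70.0
  x -80 14 y -13.0 3.0 z 5.0 71.0
  x -74 11 y -11.0 -1.0 z 5.0 71.0
  x -68 13 y -12.0 4.0 z 54.0 71.0
  x -62 11 y -10.0 5.0 z 61.0 72.0
  x -56 3 y -9.0 -0.0 z 58.0 68.0
  tube -70 39 [-58.8  -2.6  70. ] [-10.4   6. ]
  tube -50 44 [-37.8  -4.7  70.5] [-10.   13.2]
  tube -30 42 [-20.3  -3.   71.2] [-9.8 11.4]
  tube -10 35 [ 0.2 -1.8 70.8] [-10.    3.5]
  tube 10 40 [20.5 -2.6 69.9] [-9.5  5.4]
  tube 30 43 [42.  -2.3 70.6] [-9.9 13.4]
  tube 50 42 [58.6 -2.  71. ] [-9.1  4.5]
  tube 70 18 [74.5 -1.3 70.4] [-7.1  5.2]
  stop 161 [[112.8, -19.6, 27.3], [119.9, -3.9, 49.9], [122.9, 19.1, 65.6]]
  tip max x [77.7 78.  78.2 78.5 
[... 562 characters left out ...]
7.0 z 7.0 80.0
  x -86 40 y -42.0 18.0 z 5.0 80.0
  x -80 14 y -12.0 25.0 z 5.0 74.0
  x -74 15 y -34.0 6.0 z 5.0 72.0
  x -68 14 y -4.0 8.0 z 5.0 73.0
  x -62 13 y -7.0 16.0 z 6.0 72.0
  x -56 4 y 3.0 7.0 z 57.0 69.0
  tube -70 32 [-61.4   0.7  71.1] [-7.   6.8]
  tube -50 36 [-39.9   1.9  69.9] [-15.1  13.1]
  tube -30 40 [-18.8   1.9  70.7] [-15.2   9.7]
  tube -10 29 [-1.1  2.8 70.9] [-6.8  9.3]
  tube 10 5 [10.6 -0.2 68.7] [-1.8  8. ]
  tube 30 37 [41.5  3.  70.2] [-13.3  11.2]
  tube 50 30 [59.7  2.8 70.4] [-5.8 10.4]
  tube 70 17 [76.5  3.5 72.6] [-4.7  9.3]
  stop 62 [[117.5, -17.4, 30.9], [121.6, 12.2, 60.4], [125.6, 25.4, 67.6]]
  tip max x [80.4 82.6 82.7 82.8 83.  83.1 83.5 85.8]
```

jog_arm([
  {"travel": [0, 0, -3], "roll": -0.122},
  {"travel": [0, 0, -4], "roll": -0.122},
], jaw=1)

```text
t: 0.35
ee_pos: [0.5994, 0.0, 0.3004]
ee_rot: [[0.246, -0.969, -0.003], [-0.969, -0.246, -0.001], [-0.0, 0.003, -1.0]]
ft_force: [0.5, -0.0, 0.3]
gripper_width: 0.606
finger_force: 0.0
```

jog_arm([
  {"travel": [2.5, 4.45, 0]},
  {"travel": [2.5, 4.45, 0]},
  {"travel": [2.5, 4.45, 0]},
  {"travel": [2.5, 4.45, 0]},
  {"travel": [2.5, 4.45, 0]},
])

```text
schema error: expected keys travel, roll
```

```bash
cat >> h.py <<'E'
def st():
    o=observe(); print("t",o["t"],"jig",toj(o["ee_pos"]).round(1),"F",(R().T@o["ft_force"]).round(1),"yaw err deg",np.degrees(np.arctan2(-o["ee_rot"][1,1],-o["ee_rot"][0,1])).round(2)-14,"w",round(o["gripper_width"],2))
E
python3 -c "
from h import *
st()"
```

```text
t 0.35 jig [ 72.5 125.7 300.4] F [ 0.5 -0.1  0.3] yaw err deg 0.22000000000000064 w 0.61
```

jog_arm([
  {"travel": [2.5, 4.45, 0], "roll": 0},
  {"travel": [2.5, 4.45, 0], "roll": 0},
  {"travel": [2.5, 4.45, 0], "roll": 0},
  {"travel": [2.5, 4.45, 0], "roll": 0},
  {"travel": [2.5, 4.45, 0], "roll": 0},
])

```text
t: 0.98
ee_pos: [0.4128, -0.1759, 0.301]
ee_rot: [[0.242, -0.97, -0.0], [-0.97, -0.242, 0.0], [-0.0, 0.0, -1.0]]
ft_force: [0.9, -1.7, -0.0]
gripper_width: -0.003
finger_force: 0.0
```

```bash
python3 -c "
from h import *
st()"
```

```text
t 0.975 jig [-1.511e+02  2.000e-01  3.010e+02] F [ 0.4 -1.9 -0. ] yaw err deg 0.0 w -0.0
```

jog_arm([
  {"travel": [0, 0, 5], "roll": 0},
  {"travel": [0, 0, 5], "roll": 0},
  {"travel": [0, 0, 5], "roll": 0},
  {"travel": [0, 0, 5], "roll": 0},
  {"travel": [0, 0, 5], "roll": 0},
])

```text
t: 1.6
ee_pos: [0.4138, -0.175, 0.0495]
ee_rot: [[0.242, -0.97, -0.0], [-0.97, -0.242, 0.0], [-0.0, 0.0, -1.0]]
ft_force: [0.4, 0.4, -0.4]
gripper_width: -0.002
finger_force: 0.0
```

jog_arm([
  {"travel": [0, -1.0, 0], "roll": 0},
  {"travel": [0, -0.8, 0], "roll": 0},
  {"travel": [0, -0.4, 0], "roll": 0},
  {"travel": [0, -0.4, 0], "roll": 0},
])

```text
t: 2.1
ee_pos: [0.4407, -0.1687, 0.0528]
ee_rot: [[0.242, -0.97, 0.002], [-0.97, -0.242, -0.0], [0.001, -0.002, -1.0]]
ft_force: [0.6, 0.1, 0.0]
gripper_width: -0.001
finger_force: 0.0
```

```bash
python3 - <<'E'
from h import *
st()
p,d,m=snap("scene","s1")
cv2.imwrite("pics/crop1.png",cv2.resize(p[195:335,250:400,::-1],None,fx=4,fy=4,interpolation=cv2.INTER_CUBIC))
E
```

```text
t 2.1 jig [-122.3    0.4   52.8] F [ 0.6 -0.1  0. ] yaw err deg -0.009999999999999787 w -0.0
```

View pics/crop1.png

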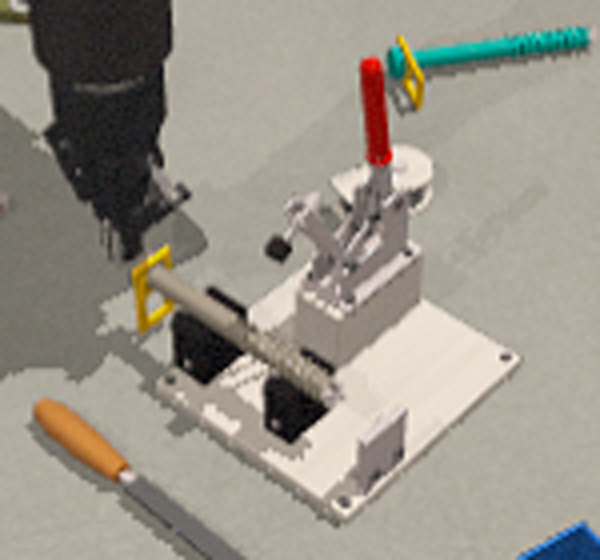

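The closed fingertips stand just behind the tail (crop ~(130,250)), and the handle and pad are clear. Next I push slowly along the jig's x.

jog_arm([
  {"travel": [0, -0.4, 0], "roll": 0},
  {"travel": [0, -0.4, 0], "roll": 0},
  {"travel": [0, -0.4, 0], "roll": 0},
  {"travel": [0, -0.4, 0], "roll": 0},
  {"travel": [0, -0.4, 0], "roll": 0},
])

```text
t: 2.78
ee_pos: [0.459, -0.1639, 0.0512]
ee_rot: [[0.242, -0.97, -0.0], [-0.97, -0.242, -0.0], [-0.0, 0.0, -1.0]]
ft_force: [-2.3, 0.7, 1.9]
gripper_width: 0.003
finger_force: 0.8
```

```bash
python3 -c "
from h import *
st()"
```

```text
t 2.775 jig [-103.4    0.6   51.2] F [-2.1  1.2  1.9] yaw err deg -0.019999999999999574 w 0.0
```

jog_arm([
  {"travel": [0, -0.3, 0], "roll": 0},
  {"travel": [0, -0.3, 0], "roll": 0},
  {"travel": [0, -0.3, 0], "roll": 0},
  {"travel": [0, -0.2, 0], "roll": 0},
])

```text
t: 3.28
ee_pos: [0.4697, -0.1612, 0.0513]
ee_rot: [[0.242, -0.97, -0.0], [-0.97, -0.242, 0.0], [-0.0, 0.0, -1.0]]
ft_force: [-1.6, 0.2, 1.1]
gripper_width: 0.002
finger_force: 0.7
```

```bash
python3 -c "
from h import *
st()"
```

```text
t 3.275 jig [-92.3   0.7  51.3] F [-1.5  0.5  1.1] yaw err deg -0.019999999999999574 w 0.0
```

jog_arm([
  {"travel": [0, -0.2, 0], "roll": 0},
  {"travel": [0, -0.2, 0], "roll": 0},
  {"travel": [0, -0.1, 0], "roll": 0},
  {"travel": [0, -0.1, 0], "roll": 0},
])

```text
t: 3.78
ee_pos: [0.4754, -0.1598, 0.0513]
ee_rot: [[0.242, -0.97, -0.0], [-0.97, -0.242, -0.0], [0.0, 0.0, -1.0]]
ft_force: [-2.4, -0.1, 0.8]
gripper_width: 0.003
finger_force: 0.7
```

jog_arm([
  {"travel": [0, -0.1, 0], "roll": 0},
  {"travel": [0, -0.1, 0], "roll": 0},
])

```text
t: 4.03
ee_pos: [0.4774, -0.1593, 0.0513]
ee_rot: [[0.242, -0.97, -0.0], [-0.97, -0.242, -0.0], [0.0, 0.0, -1.0]]
ft_force: [-1.1, 0.2, 1.4]
gripper_width: 0.003
finger_force: 0.7
```

jog_arm([
  {"travel": [0, -0.1, 0], "roll": 0},
  {"travel": [0, 0, 0], "roll": 0},
])

```text
t: 4.28
ee_pos: [0.4784, -0.1591, 0.0513]
ee_rot: [[0.242, -0.97, 0.0], [-0.97, -0.242, -0.0], [0.0, -0.0, -1.0]]
ft_force: [-1.2, 0.8, 0.3]
gripper_width: -0.003
finger_force: 0.4
```

```bash
python3 -c "
from h import *
st()"
```

```text
t 4.275 jig [-83.4   0.6  51.3] F [-0.9  1.   0.3] yaw err deg -0.019999999999999574 w -0.0
```

jog_arm([
  {"travel": [0, -0.1, 0], "roll": 0},
  {"travel": [0, 0, 0], "roll": 0},
])

```text
t: 4.53
ee_pos: [0.479, -0.1589, 0.0513]
ee_rot: [[0.242, -0.97, -0.001], [-0.97, -0.242, -0.0], [-0.0, 0.001, -1.0]]
ft_force: [-3.9, -0.0, 2.6]
gripper_width: -0.002
finger_force: 1.5
```

jog_arm([
  {"travel": [0, -0.1, 0], "roll": 0},
  {"travel": [0, 0, 0], "roll": 0},
])

```text
t: 4.78
ee_pos: [0.4791, -0.1589, 0.0512]
ee_rot: [[0.241, -0.97, -0.003], [-0.97, -0.241, -0.0], [-0.0, 0.003, -1.0]]
ft_force: [-6.6, 0.3, 3.6]
gripper_width: 0.002
finger_force: 3.6
```

jog_arm([
  {"travel": [0, -0.1, 0], "roll": 0},
  {"travel": [0, 0, 0], "roll": 0},
])

```text
t: 5.03
ee_pos: [0.4791, -0.1589, 0.0512]
ee_rot: [[0.241, -0.97, -0.005], [-0.97, -0.241, -0.001], [-0.0, 0.005, -1.0]]
ft_force: [-11.4, 0.6, 6.7]
gripper_width: 0.003
finger_force: 5.6
```

```bash
python3 - <<'E'
from h import *
st()
p,d,m=snap("scene","s2")
J=toj(np.load("s2.npz")["P"].astype(float));q=J[(abs(J[...,1])<9)&(J[...,2]>63)&(J[...,2]<76)&(J[...,0]>60)&(J[...,0]<130)]
print(np.sort(q[:,0])[::3].round(1))
cv2.imwrite("pics/crop2.png",cv2.resize(p[225:335,270:390,::-1],None,fx=5,fy=5,interpolation=cv2.INTER_CUBIC))
E
```

```text
t 5.025 jig [-82.7   0.6  51.2] F [-10.9   3.4   6.7] yaw err deg -0.03999999999999915 w 0.0
[ 60.4  61.8  62.5  65.3  66.3  66.9  69.5  71.9  72.8  74.   75.7  77.3
  79.5  80.7  81.9  83.6  85.7  86.5  88.9  90.3  93.   94.   95.5  96.7
  99.1 100.2 101.3 102.2 104.7 105.7 106.7 108.8 111.4 115.3 116.9 119.
 121. ]
```

View pics/crop2.png

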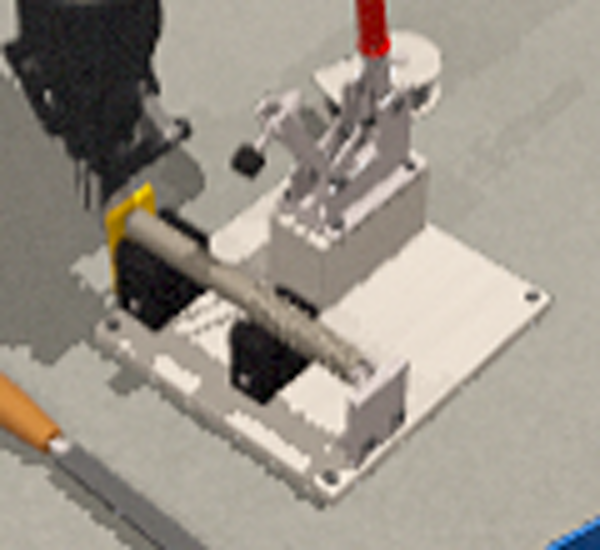

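The teeth meet the stop (crop ~(365,375)), the force rose to 11 N, and the TCP stopped at x -82.7 mm as predicted. Now I back off and rise.

jog_arm([
  {"travel": [0, 0.3, 0], "roll": 0},
  {"travel": [0, 0.8, 0], "roll": 0},
  {"travel": [0, 3, 0], "roll": 0},
])

```text
t: 5.45
ee_pos: [0.4415, -0.1682, 0.0512]
ee_rot: [[0.242, -0.97, 0.0], [-0.97, -0.242, -0.0], [0.0, -0.0, -1.0]]
ft_force: [-0.6, -0.3, -0.8]
gripper_width: 0.0
finger_force: 0.0
```

jog_arm([
  {"travel": [0, 0, -6], "roll": 0},
  {"travel": [0, 0, -6], "roll": 0},
  {"travel": [0, 0, -6], "roll": 0},
  {"travel": [0, 0, -6], "roll": 0},
  {"travel": [0, 0, 0], "roll": 0},
])

```text
t: 6.08
ee_pos: [0.4427, -0.1689, 0.2972]
ee_rot: [[0.241, -0.97, 0.01], [-0.97, -0.241, -0.001], [0.004, -0.01, -1.0]]
ft_force: [0.3, 0.2, -0.7]
gripper_width: -0.003
finger_force: 0.0
```

```bash
python3 - <<'E'
from h import *
st()
np.set_printoptions(suppress=True)
for r in (85,):
  for th in np.arange(0,1.96,.15):
    a=th-np.radians(8); print(round(th,2),"TCP y,z", round(116.5+r*np.sin(a)-7.5*np.cos(a)-11,1), round(121.5+r*np.cos(a)+7.5*np.sin(a),1))
E
```

```text
t 6.075 jig [-120.4   -0.3  297.2] F [ 0.4  0.1 -0.7] yaw err deg -0.03999999999999915 w -0.0
0.0 TCP y,z 86.2 204.6
0.15 TCP y,z 98.9 206.6
0.3 TCP y,z 111.7 206.6
0.45 TCP y,z 124.3 204.7
0.6 TCP y,z 136.5 201.0
0.75 TCP y,z 148.1 195.5
0.9 TCP y,z 158.6 188.3
1.05 TCP y,z 168.0 179.6
1.2 TCP y,z 176.0 169.6
1.35 TCP y,z 182.4 158.5
1.5 TCP y,z 187.1 146.6
1.65 TCP y,z 189.9 134.1
1.8 TCP y,z 190.8 121.4
1.95 TCP y,z 189.9 108.6
```

jog_arm([
  {"travel": [-2.2, -4.7, 0], "roll": 0},
  {"travel": [-2.2, -4.7, 0], "roll": 0},
  {"travel": [-2.2, -4.7, 0], "roll": 0},
  {"travel": [0, 0, 4], "roll": 0},
  {"travel": [0, 0, 4.5], "roll": 0},
])

```text
t: 6.7
ee_pos: [0.5628, -0.0695, 0.2045]
ee_rot: [[0.243, -0.97, 0.0], [-0.97, -0.243, 0.0], [-0.0, -0.0, -1.0]]
ft_force: [0.5, -0.0, 0.0]
gripper_width: 0.001
finger_force: 0.0
```

jog_arm([
  {"travel": [0, 0, 0], "roll": 0},
])

```text
t: 6.82
ee_pos: [0.5603, -0.0699, 0.2017]
ee_rot: [[0.242, -0.97, -0.008], [-0.97, -0.242, -0.0], [-0.002, 0.008, -1.0]]
ft_force: [0.1, -0.6, 0.6]
gripper_width: 0.002
finger_force: 0.0
```

```bash
python3 -c "
from h import *
st()"
```

```text
t 6.825 jig [ 17.6  67.3 201.7] F [-0.1 -0.6  0.6] yaw err deg 0.0 w 0.0
```

jog_arm([
  {"travel": [-1.0, -0.2, -0.2], "roll": 0},
  {"travel": [-1.0, 0, -0.2], "roll": 0},
  {"travel": [-1.2, 0, 0], "roll": 0},
  {"travel": [-1.2, 0, 0], "roll": 0},
  {"travel": [-1.2, 0, 0.1], "roll": 0},
])

```text
t: 7.45
ee_pos: [0.5505, -0.0143, 0.2095]
ee_rot: [[0.242, -0.97, 0.0], [-0.97, -0.242, 0.0], [-0.0, -0.0, -1.0]]
ft_force: [-0.3, -0.5, -1.4]
gripper_width: -0.006
finger_force: 0.0
```

```bash
python3 -c "
from h import *
st()
p,d,m=snap('scene','s3')
cv2.imwrite('pics/crop3.png',cv2.resize(p[185:335,260:400,::-1],None,fx=4,fy=4,interpolation=cv2.INTER_CUBIC))
"
```

```text
t 7.45 jig [ 21.6 123.6 209.5] F [-0.4 -0.4 -1.4] yaw err deg 0.0 w -0.01
```

View pics/crop3.png

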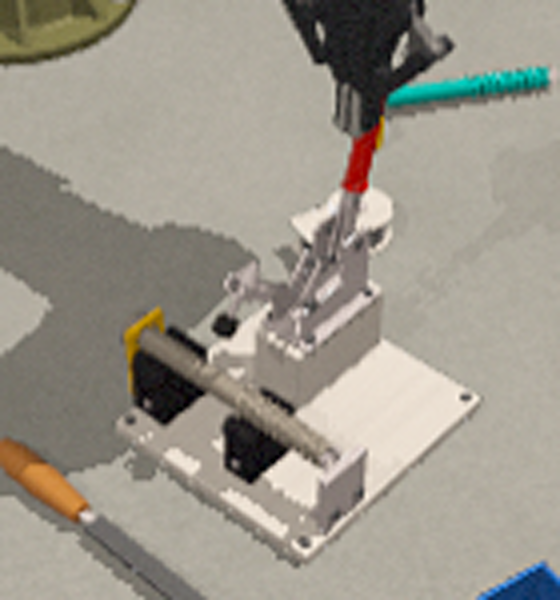

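The handle leans over under the fingers (crop ~(360,160)), the arm is coming down, and the screw is still home. I continue along the arc.

jog_arm([
  {"travel": [-1.3, 0, 0.6], "roll": 0},
  {"travel": [-1.2, 0, 0.7], "roll": 0},
  {"travel": [-1.0, 0, 0.8], "roll": 0},
  {"travel": [-1.0, 0, 0.9], "roll": 0},
  {"travel": [-0.8, 0, 1.0], "roll": 0},
])

```text
t: 8.12
ee_pos: [0.5377, 0.0367, 0.1685]
ee_rot: [[0.242, -0.97, -0.0], [-0.97, -0.242, -0.0], [-0.0, 0.0, -1.0]]
ft_force: [0.4, -0.6, 0.3]
gripper_width: 0.001
finger_force: 0.0
```

```bash
python3 -c "
from h import *
st()"
```

```text
t 8.125 jig [ 21.5 176.2 168.5] F [ 0.2 -0.7  0.3] yaw err deg -0.009999999999999787 w 0.0
```

jog_arm([
  {"travel": [-0.7, 0, 1.0], "roll": 0},
  {"travel": [-0.4, 0, 1.1], "roll": 0},
  {"travel": [-0.2, 0, 1.2], "roll": 0},
  {"travel": [-0.1, 0, 1.2], "roll": 0},
])

```text
t: 8.62
ee_pos: [0.5345, 0.0498, 0.1232]
ee_rot: [[0.242, -0.97, -0.0], [-0.97, -0.242, 0.0], [-0.0, 0.0, -1.0]]
ft_force: [0.6, 0.1, -0.5]
gripper_width: -0.002
finger_force: 0.0
```

```bash
python3 -c "
from h import *
st()"
```

```text
t 8.625 jig [ 21.5 189.7 123.2] F [ 0.6 -0.1 -0.5] yaw err deg -0.019999999999999574 w -0.0
```

jog_arm([
  {"travel": [0, 0, 0.5], "roll": 0},
  {"travel": [0, 0, 0.3], "roll": 0},
  {"travel": [0, 0, 0.1], "roll": 0},
])

```text
t: 9.0
ee_pos: [0.5344, 0.0493, 0.1168]
ee_rot: [[0.242, -0.97, -0.0], [-0.97, -0.242, -0.001], [0.001, 0.0, -1.0]]
ft_force: [-6.8, 1.0, 10.8]
gripper_width: -0.003
finger_force: 5.5
```

```bash
python3 -c "
from h import *
st()"
```

```text
t 9.0 jig [ 21.3 189.3 116.8] F [-6.4  2.6 10.8] yaw err deg -0.019999999999999574 w -0.0
```

jog_arm([
  {"travel": [0, 0, -4], "roll": 0},
  {"travel": [0, 0, -6], "roll": 0},
  {"travel": [0, 0, -6], "roll": 0},
  {"travel": [-3, -3, 0], "roll": 0},
  {"travel": [0, 0, 0], "roll": 0},
])

```text
t: 9.62
ee_pos: [0.5571, 0.0876, 0.2745]
ee_rot: [[0.243, -0.97, -0.001], [-0.97, -0.243, 0.0], [-0.001, 0.001, -1.0]]
ft_force: [-0.2, -0.3, -0.5]
gripper_width: 0.001
finger_force: 0.0
```

```bash
python3 -c "
from h import *
st()
p,d,m=snap('scene','s4'); snap('side','s4b')
J=toj(np.load('s4.npz')['P'].astype(float));hsv=cv2.cvtColor(p,cv2.COLOR_RGB2HSV)
red=((hsv[...,0]<8)|(hsv[...,0]>172))&(hsv[...,1]>150)&(abs(J[...,0]-20)<25)&(J[...,1]>100)&(J[...,1]<260)&(J[...,2]>60)
q=J[red];
for y in range(140,250,15):
  w=q[abs(q[:,1]-y)<7.5]
  if len(w): print(y,w[:,2].max().round(1), 'shut top expected',round(121.5-(y-116.5)*np.tan(np.radians(10))+7.6,1))
cv2.imwrite('pics/crop4.png',cv2.resize(p[185:335,260:400,::-1],None,fx=4,fy=4,interpolation=cv2.INTER_CUBIC))
"
```

```text
t 9.625 jig [ 52.6 221.  274.5] F [-0.3 -0.3 -0.5] yaw err deg 0.05000000000000071 w 0.0
155 123.9 shut top expected 122.3
170 122.2 shut top expected 119.7
185 120.2 shut top expected 117.0
200 117.0 shut top expected 114.4
215 114.0 shut top expected 111.7
230 111.8 shut top expected 109.1
```

View pics/crop4.png

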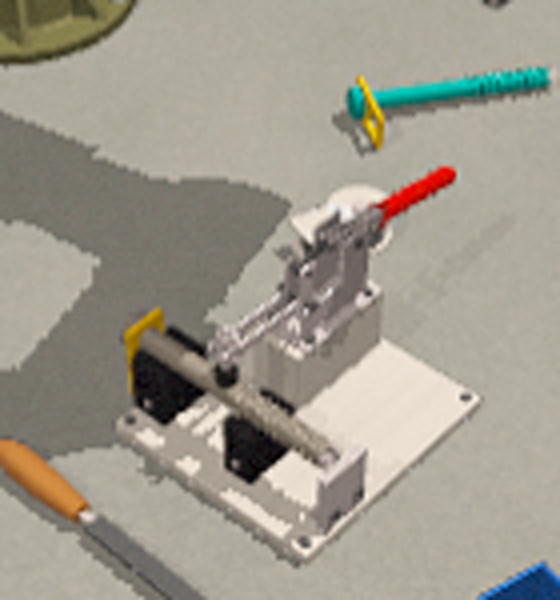

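The handle lies about 10° below level (crop (385,215) to (450,175)), the pad sits on the tube (~(225,375)), and the teeth are still at the stop (~(328,455)). Nothing is touching the robot, so I hand in.

```bash
python3 -c "
from station import *
print(hand_in())"
```

```text
the job is handed in; nothing more can be done
None
```

The ice screw was pushed home against the steel stop, the toggle clamp was snapped shut on it, and the job was handed in at about 10 s of robot time; hand-in returned no verdict.

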